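Angle the guide rail past the post into its bay

ROBOT

A 6-joint arm with a two-finger parallel gripper is mounted at the origin on the work surface. World frame = base frame: x ahead of the robot, y to its left, z up, the work surface at z = 0. Lengths are in mm, angles in rad, forces in N, time in s.
With the tool pointing down it reaches from about 350 to 875 mm from the base axis. Payload 4.2 kg.
Tool frame: the origin (TCP) lies on the centre line of the jaws, within the pads' length; the fingertips stand 19 mm ahead of it and the grasp point (between the pads) is the TCP; z points along the fingers, y is the line along which they close (so a half turn about z gives the same grasp; the last joint's range is limited). The gripper opens to 85 mm and grips with 20 to 120 N. Pads are 22 mm wide; open, the fingers measure 114 mm over their backs; the gripper's body (76 mm by 85 mm) begins 54 mm behind the grasp point. The pads swing forward as they close: fully open they stand 13 mm farther back than shut.
Start: joints at [-1.042, 0.385, 0.008, 0, -1.194, -0.259], TCP at [166.603, -602.364, 250.312] pointing down, gripper open.
Joint ranges: [-3.14, 3.14], [-1.21, 2.06], [-1.07, 1.41], [-3.16, 2.05], [-2.99, -0.16], [-3.1, 3.1]. Speed limits (rad/s): [2.79, 2.79, 3.14, 3.14, 3.14, 3.14].

INTERFACE

Orientations are given as a rotation vector (axis times angle).
In Python, from station import * gives the robot as it stands. Calls block until the motion is done:
- move_pose(position, orientation): joint-space move of the TCP to a pose.
- move_straight(position, rotation=None, v=150): straight line of the TCP; rotation=None keeps the orientation; v is the mean speed in mm/s.
- movej(angles): joint-space move.
- gripper_to(opening): opening from 0.0 (shut) to 1.0 (fully open); the grip force is fixed at half the most; returns when the fingers have stopped.
- sleep(seconds).
- inverse_kinematics(position, orientation): joint angles nearest the present ones, or None.
- grab_frame(name): name is "scene" or "side" or "wrist"; returns a dict with "pixels" (420x560x3 uint8, blue, green, red), "fx", "fy", "cx", "cy" (pixels), "extrinsics" (4x4, takes a point from world to camera coordinates). Camera axes: x right, y up, looking along -z (the intrinsics and any distortion apply to the point x, -y, -z); pixel columns grow to the right and rows downward; lengths in mm; the calibration is good to about 2 mm. A picture is of the moment at which its call begins. There is no depth.
A pose or a line that the arm cannot do raises PlanningError and nothing moves.
- sign_off(): hands the job in; it is judged then, once.
Trained networks look in a picture, given as the dict that the camera call returned (one of the last four; its "shot" number tells which), for a name from the list of things; names that differ only in an ending like _2 or _b are one class to them, and where a whole thing is asked for, a point or a joint stands for the part that bears it (a point fixed in the world has none). Each returns a list of dicts, best first, with "confidence" (0 to 1); they miss things now and then, are a little off and sometimes report something else, mostly with a low value. They report only what shows in the picture. A call takes as long as a camera call. They do not tell look-alikes from the thing itself.
- spot_in(label, picture): "extent" ([left, top, right, bottom] in pixels, round what is visible of it).
- silhouettes(label, picture): "pixels" (420x560 bool, what is visible of it) and "extent" ([left, top, right, bottom] in pixels, round what is visible of it).
Readings, each from a call of its own:
- read_clock(): time.
- read_joints(): joint angles.
- read_qvel(): joint speeds.
- read_joint_torque(): joint torques, N m.
- read_ee_pos(): TCP position.
- read_tool_rot(): TCP orientation.
- read_force(): force on the tool from outside, world axes, zero at the start.
- read_wrist_torque(): the same for the moment, N m.
- read_width(): opening from 0.0 (shut) to 1.0 (fully open).
- read_grasp_force(): force on a finger pad.
Only numpy, scipy, OpenCV 4.12 (cv2) and the standard library are available. Lean on these libraries where they do the work, as an engineer would, in place of code of your own. Each camera call takes 0.05 s, during which the arm holds its last target. There are 200 camera calls.

TASK

The bare aluminium guide rail lies loose on the bench in front of its three-sided bay, whose mouth is narrowed by a steel post at one side. Push one end and then the other to pivot the rail, and angle it past the post into the bay, until its long side lies flush along the back fence, and leave it there. Slide it on the bench all the way, never lifting or tipping it, and leave the other things where they are.

Things in the scene. Friction and masses are not known exactly. Their poses are not given: they have to be found in the camera images.
- rail: Loose aluminium guide rail, a straight bar with five dark screw holes along its top: 200 mm long (its y axis), 26 mm wide (x), 22 mm high, about 0.3 kg, ends alike. Origin at the centre of its underside, at bench height. It starts in front of the bay's mouth, within 0.2 rad of parallel to the bay, and slides on the bare bench against a few newtons of friction.
- bay: Grey fixed bay: back fence and two end walls, 20 mm high, 10 mm thick, no floor, open to the robot. Origin at bench height, middle of the fence's inner face; x points away from the mouth through the fence (inside is negative x), y along the fence. End walls' inner faces at y = +-120 mm; they reach out to x = -60 mm. Rail is home with its origin at x = -13 mm, y axes parallel, y within +-20 mm.
- post: Plain upright steel post, 22 mm in diameter, 45 mm high, fixed to the bench; origin at the centre of its foot. In the bay's frame it stands at x = -72 mm and y = +72 or -72 mm, varying from run to run. Between it and the opposite end wall only 181 mm are open, less than the rail's length; 61 mm are free between post and back fence.
- socket: Flat empty post socket, a dark steel disc of 22 mm flush with the bench, on the other side of the mouth from the post. The rail slides over it freely.
- jar: Small glass jar, 40 mm across, 45 mm high, beside one end of the bay; origin at the centre of its underside. Leave alone.
- dish: Flat round glass dish, 60 mm across, 14 mm high, beside the other end of the bay; origin under its centre. Leave alone.
- driver: Screwdriver, 150 mm long, lying behind the back fence. Origin near its middle. Leave alone.
- tweezers: Steel tweezers, 125 mm long, 8 mm high, lying to the left. Origin at the middle. Leave alone.
- bottle: White plastic bottle, 60 mm across, 150 mm high, standing to the right. Origin under its centre. Leave alone.
- disc: Flat steel disc, 160 mm across, 8 mm high, to the left. Origin under its centre. Leave alone.
- bin: Open blue plastic bin, 160 x 120 mm, 60 mm high, at the right, near the robot. Origin under its centre. Leave alone.
There are look-alikes about, which are no part of the job. Of the things like the rail, leave any that is green or yellow; of the rest the smaller one is meant.

How it is judged (in metres and radians):
At the end, for the whole second after the job is handed in: The rail lies at rest flat on the bench inside the bay, behind the post and between the end walls, with its long side along the back fence: its middle within 8 mm of touching and within 0.05 rad of parallel (x of rail in the frame of bay between -0.021 and -0.008 m and y of rail in the frame of bay between -0.03 and 0.03 m and angle between the y axis of rail and the y axis of bay, either way round below 0.05 rad and height (world z) of rail below 0.004 m and angle between rail's own z axis and vertical below 0.05 rad and linear speed of rail below 0.01 m/s).
It fails at once if the rail is lifted or tipped (over 12 mm or 0.25 rad) (height (world z) of rail above 0.012 m or angle between rail's own z axis and vertical above 0.25 rad).
It fails at once if a bystander is shoved more than 30 mm (distance of any of jar, dish, driver, tweezers, bottle, disc, bin from where it was at the start of the episode above 0.03 m).
It also fails if it takes over 72 s, if anything falls off the work surface, if the arm or the gripper's body presses on something with over 40 N, if the wrist force passes 120 N, or if a joint passes its speed limit or range.

## Working session

There is one attempt and no reset: what is moved stays moved. The work goes in short steps, each a Python script; the robot and the scene stay as the last script left them, time stands still between calls to the robot, and variables do not carry over. Pictures are saved under pics/ and viewed, at most 10 in all, crops included, and the job is handed in when it is done.

```bash
mkdir -p pics; ls; python3 - <<'E'
from station import *
import cv2,numpy as np
for n in("scene","side"):
    f=grab_frame(n); cv2.imwrite(f"pics/{n}0.png",f["pixels"])
    print(n,f["fx"],f["fy"],f["cx"],f["cy"],[k for k in f],np.round(f["extrinsics"],3).tolist())
    for l in("rail","bay","post","socket","jar","dish"):
        print(l,[(np.round(d["extent"]).tolist(),round(d["confidence"],2)) for d in spot_in(l,f)])
print(read_clock(),read_tool_rot())
E
```

```text
pics
scene 422.7609929192813 422.7609929192813 274.73570695042395 206.69047764142636 ['pixels', 'fx', 'fy', 'cx', 'cy', 'extrinsics', 'shot'] [[-0.188, 0.982, -0.009, 63.971], [-0.64, -0.116, 0.76, 280.115], [0.745, 0.149, 0.65, -1652.277], [0.0, 0.0, 0.0, 1.0]]
rail [([276.0, 175.0, 326.0, 205.0], 0.93), ([240.0, 210.0, 304.0, 239.0], 0.88), ([373.0, 155.0, 452.0, 208.0], 0.83), ([212.0, 166.0, 237.0, 207.0], 0.78)]
bay [([220.0, 241.0, 320.0, 283.0], 0.98)]
post [([245.0, 231.0, 251.0, 246.0], 0.57)]
socket []
jar [([194.0, 234.0, 212.0, 251.0], 0.49)]
dish [([328.0, 269.0, 348.0, 288.0], 0.72)]
side 463.55763514184014 463.55763514184014 277.77581774333026 206.1481463314679 ['pixels', 'fx', 'fy', 'cx', 'cy', 'extrinsics', 'shot'] [[-0.834, -0.552, 0.003, 415.094], [0.295, -0.441, 0.848, -164.063], [-0.467, 0.707, 0.531, -1002.673], [0.0, 0.0, 0.0, 1.0]]
rail [([317.0, 195.0, 389.0, 205.0], 0.92), ([271.0, 228.0, 347.0, 262.0], 0.77), ([232.0, 194.0, 299.0, 230.0], 0.67)]
bay [([180.0, 175.0, 260.0, 232.0], 0.77)]
post [([248.0, 183.0, 255.0, 200.0], 0.58)]
socket []
jar [([260.0, 161.0, 268.0, 181.0], 0.45)]
dish [([153.0, 222.0, 172.0, 239.0], 0.64)]
0.7 [ 4.22497674e-01 -3.11304981e+00  8.59347189e-06]
```

View pics/scene0.png

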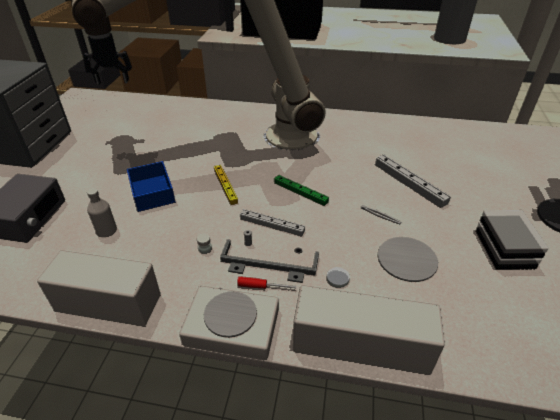

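View pics/side0.png

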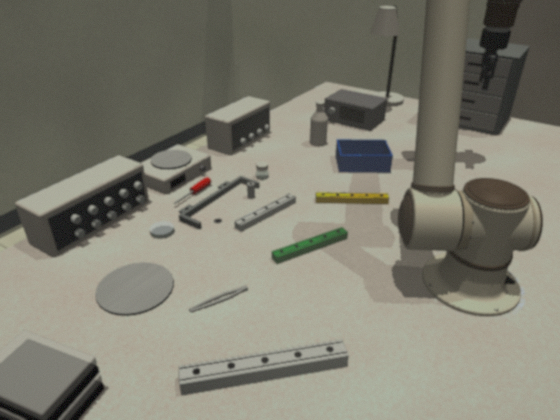

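The rail look-alikes in the scene picture are green (276–326, 175–205), yellow (212–237, 166–207), large bare (373–452, 155–208) and small bare (240–304, 210–239). The small bare one is meant, since it is neither green nor yellow and is smaller than the other bare one. It also lies in front of the bay. The post is at (248, 238) on the jar's side and the socket at (298, 250). Next I'll go above it and look from close by.

```bash
cat > lib.py <<'E'
from station import *
import cv2, numpy as np
from scipy.spatial.transform import Rotation as Ro
def ray(f,uv,z):
    "pixels (n,2) -> world points at height z"
    uv=np.atleast_2d(np.asarray(uv,float)); E=f["extrinsics"]; R,t=E[:3,:3],E[:3,3]
    d=np.c_[(uv[:,0]-f["cx"])/f["fx"],-(uv[:,1]-f["cy"])/f["fy"],-np.ones(len(uv))]@R
    c=-R.T@t; return c+d*((z-c[2])/d[:,2])[:,None]
def proj(f,P):
    p=np.atleast_2d(P)@f["extrinsics"][:3,:3].T+f["extrinsics"][:3,3]
    return np.c_[f["cx"]+f["fx"]*p[:,0]/-p[:,2], f["cy"]-f["fy"]*p[:,1]/-p[:,2]]
def down(yaw):
    "tool down, tool y axis at world angle yaw"
    y=np.array([np.cos(yaw),np.sin(yaw),0]); z=np.array([0,0,-1.])
    return Ro.from_matrix(np.c_[np.cross(y,z),y,z]).as_rotvec()
E
python3 - <<'E'
from lib import *
f=grab_frame("scene")
cv2.imwrite("pics/crop.png",cv2.resize(f["pixels"][150:300,180:460],None,fx=2.8,fy=2.8,interpolation=cv2.INTER_CUBIC))
p=ray(f,[[240,217],[304,228],[221,262],[319,270],[248,245],[298,250],[203,248],[338,285]],0); print(p.round())
c=ray(f,[[270,240]],0)[0]; print(c)
q=p[3]-p[2]; a=np.arctan2(q[1],q[0]); print("fence dir",a)
t0=read_tool_rot(); y=Ro.from_rotvec(t0).as_matrix()[:,1]; print(y)
gripper_to(0)
for yaw in(a,a-np.pi):
    print(inverse_kinematics([c[0]-60,c[1],330],down(yaw)))
yaw=min((a,a-np.pi),key=lambda w:-np.dot(y[:2],[np.cos(w),np.sin(w)]))
move_pose([c[0]-60,c[1],330],down(yaw))
f=grab_frame("wrist"); cv2.imwrite("pics/w1.png",f["pixels"])
print(f["fx"],f["cx"],f["cy"],f["extrinsics"].round(3).tolist(),read_clock())
for l in("rail","bay","post","socket"): print(l,[(np.round(d["extent"]).tolist(),round(d["confidence"],2)) for d in spot_in(l,f)])
E
```

```text
[[ 501.  -77.    0.]
 [ 514.  122.    0.]
 [ 688.  -82.    0.]
 [ 668.  183.   -0.]
 [ 612.  -25.    0.]
 [ 606.  117.    0.]
 [ 646. -147.    0.]
 [ 710.  237.    0.]]
[5.81322767e+02 3.25072075e+01 1.13686838e-13]
fence dir 1.645459087512027
[-2.66594718e-01  9.63808723e-01 -2.99878082e-05]
[ 0.37319368  0.15995837 -0.1028685   0.         -1.30796946 -1.86932725]
[ 3.73193682e-01  1.59958368e-01 -1.02868499e-01  4.44089210e-16
 -1.30796946e+00  1.27226541e+00]
330.17080281327964 278.59548694202965 206.25212704976778 [[-0.074, 0.997, -0.0, 6.545], [-0.949, -0.07, -0.309, 561.215], [-0.308, -0.022, 0.951, -294.571], [0.0, 0.0, 0.0, 1.0]] 4.1583
rail [([97.0, 0.0, 182.0, 96.0], 0.89), ([194.0, 128.0, 347.0, 189.0], 0.83), ([284.0, 0.0, 406.0, 76.0], 0.82)]
bay [([193.0, 218.0, 374.0, 292.0], 0.78), ([480.0, 69.0, 560.0, 124.0], 0.27)]
post [([222.0, 210.0, 243.0, 236.0], 0.71)]
socket [([324.0, 213.0, 342.0, 232.0], 0.64)]
```

View pics/w1.png

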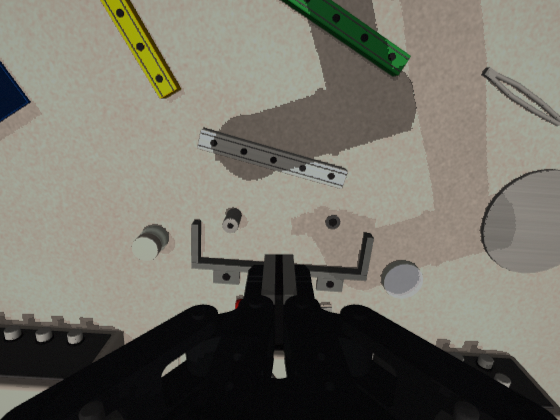

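View pics/crop.png

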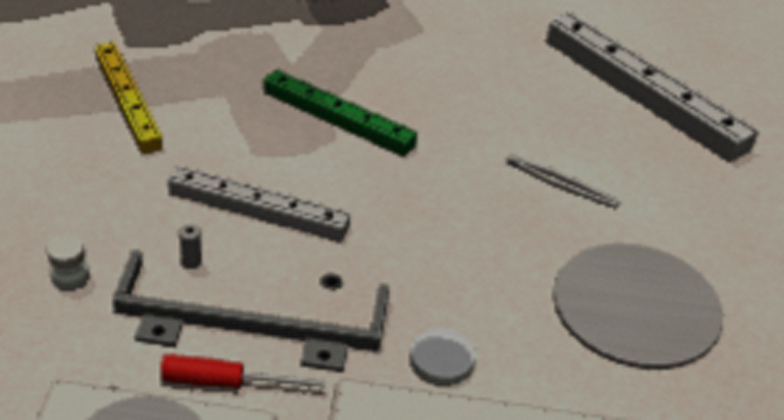

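The wrist picture shows the small bare rail from (200, 138) to (347, 178). The bay's fence runs from (193, 262) to (370, 272), partly hidden by the fingers. The post is at (232, 220) on the −y side, the socket at (333, 222) and the jar at (150, 240). The crop confirms the rail. Next I'll fit poses by matching silhouettes.

```bash
cat >> lib.py <<'E'
from scipy.optimize import minimize
BOX={"rail":[(-13,13,-100,100,22)],"bay":[(0,10,-130,130,20),(-60,0,120,130,20),(-60,0,-130,-120,20)]}
def T(p,xy): # pose frame -> world
    c,s=np.cos(p[2]),np.sin(p[2]); return np.asarray(xy)@np.array([[c,s],[-s,c]])+p[:2]
def fit(f,label,p0,keep=None):
    "pose (x,y,angle) whose drawn boxes overlap best with the network's silhouette nearest to p0"
    u0=proj(f,[p0[0],p0[1],10])[0]
    m=min(silhouettes(label,f),key=lambda d:np.hypot((d["extent"][0]+d["extent"][2])/2-u0[0],(d["extent"][1]+d["extent"][3])/2-u0[1]))["pixels"].astype(np.float32)
    def draw(p):
        im=np.zeros((420*4,560*4),np.uint8)
        for a,b,c,d,h in BOX[label]:
            g=T(p,[(a,c),(a,d),(b,d),(b,c)]); P=np.r_[np.c_[g,np.zeros(4)],np.c_[g,np.full(4,h)]]
            cv2.fillConvexPoly(im,cv2.convexHull(np.round((proj(f,P)+.5)*4).astype(np.int32)),1)
        return cv2.resize(im.astype(np.float32),(560,420),interpolation=cv2.INTER_AREA)
    k=np.ones_like(m) if keep is None else keep
    cost=lambda q:1-np.sum(k*np.minimum(m,draw(q*S)))/np.sum(k*np.maximum(m,draw(q*S)))
    S=np.array([1,1,.01]); q=np.array(p0)/S
    for s in(12,3):
        r=minimize(cost,q,method="Nelder-Mead",options=dict(initial_simplex=q+np.r_[np.zeros((1,3)),s*np.eye(3)],xatol=.1,fatol=1e-4)); q=r.x
    return q*S,1-r.fun
E
python3 - <<'E'
from lib import *
yaw=Ro.from_rotvec(read_tool_rot()).as_matrix()[:,1]; yaw=np.arctan2(yaw[1],yaw[0]); p=read_ee_pos()
move_straight([p[0]+60,p[1],380],v=300)
f=grab_frame("wrist"); cv2.imwrite("pics/w2.png",f["pixels"])
b,s=fit(f,"bay",[660,50,.075]); print("bay",b.round(3),s)
r,s=fit(f,"rail",[520,22,-.1]); print("rail",r.round(3),s)
r,s=fit(f,"rail",[520,22,.15]); print("rail",r.round(3),s)
for l,z in(("post",45),("socket",0),("jar",22),("dish",14)):
    for d in spot_in(l,f)[:1]:
        e=d["extent"]; print(l,ray(f,[((e[0]+e[2])/2,(e[1]+e[3])/2)],z/2)[0].round(),d["confidence"])
print("expect post/socket",T(b,[(-72,-72),(-72,72)]).round())
c,sn=np.cos(b[2]),np.sin(b[2]); d=r[:2]-b[:2]; print("rail in bay",(d@[c,sn]).round(1),(d@[-sn,c]).round(1),r[2]-b[2],read_clock())
E
```

```text
bay [ 6.78781e+02  4.46380e+01 -6.00000e-03] 0.7253015041351318
rail [ 5.18112e+02  2.43470e+01 -2.09000e-01] 0.9395806789398193
rail [ 5.18257e+02  2.47860e+01 -2.07000e-01] 0.93911212682724
post [607. -26.  22.] 0.63
socket [610. 118.  -0.] 0.47
jar [ 651. -146.   11.] 0.7
dish [693. 234.   7.] 0.81
expect post/socket [[606. -27.]
 [607. 117.]]
rail in bay -160.4 -20.9 -0.20041715076036973 5.1667
```

View pics/w2.png

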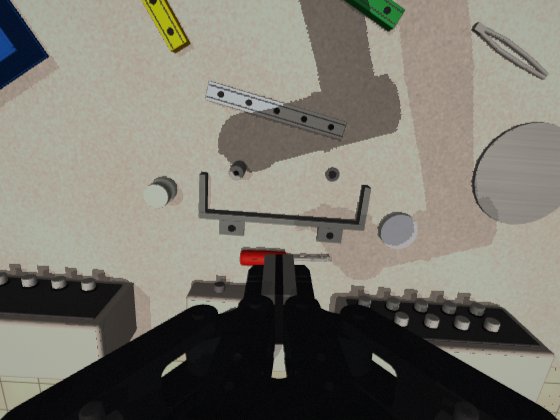

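The new wrist view has the whole bay clear: inner fence corners at about (208, 211) and (361, 219), the post at (237, 170) and the socket at (332, 174). The measured post and socket agree with the bay fit to about 3 mm. I'll sharpen the bay angle from the fence edge and then push 1: axially on the −y end, by 80 mm.

```bash
cat >> lib.py <<'E'
def pose(f,xy): return [*T(f,[xy])[0]]
def go(p,xy,z,v=150): # TCP to rail-frame point xy of pose p, tool y along the rail
    move_straight([*T(p,[xy])[0],z],down(p[2]+np.pi/2),v)
def push(p,xy0,poses,z=25,v=60,xy1=None):
    "come down at xy0 (rail frame of p), then carry contact point xy1 along with the imagined rail poses; back off, rise"
    go(p,xy0,110,300); go(p,xy0,z,150)
    for q in poses: go(q,xy1,z,v)
    F=read_force(); back=np.array(xy1,float)+ (np.array(xy0)-xy1)/np.linalg.norm(np.array(xy0)-xy1)*12
    go(poses[-1],back,z,100); go(poses[-1],back,110,300); return F
def inbay(b,r):
    d=(np.asarray(r[:2])-b[:2]); c,s=np.cos(b[2]),np.sin(b[2]); return np.array([d@[c,s],d@[-s,c],r[2]-b[2]])
E
python3 - <<'E'
from lib import *
f=grab_frame("wrist"); g=cv2.cvtColor(f["pixels"],6).astype(float)
P=[]
for u in list(range(250,325,3))+list(range(215,245,3)):
    d=np.diff(cv2.GaussianBlur(g,(1,3),0)[198:222,u]); P.append((u+.5,198+d.argmin()+1))
w=ray(f,P,0); k=np.polyfit(w[:,1],w[:,0],1); res=w[:,0]-np.polyval(k,w[:,1]); ok=abs(res)<4; k=np.polyfit(w[ok,1],w[ok,0],1)
print("inner fence foot: x at y=45",np.polyval(k,45),"theta",-k[0],ok.mean())
fs=grab_frame("scene"); r,s=fit(fs,"rail",[518,24.5,-.208]); print("scene rail",r,s)
b,s=fit(fs,"bay",[677,45,.0]); print("scene bay",b,s)
r=np.array([518.2,24.6,-.208]); u=T([0,0,r[2]],[(0,1)])[0]
q=r.copy(); q[:2]+=80*u
print(push(r,(0,-130),[q],xy1=(0,-114.5)))
fs=grab_frame("scene"); r2,s=fit(fs,"rail",q); print("after",r2,s,"expected",q,read_clock(),read_force())
f=grab_frame("wrist"); r3,s=fit(f,"rail",q); print("wrist",r3,s)
E
```

```text
inner fence foot: x at y=45 678.50615859507 theta -0.0012766819476240621 1.0
scene rail [ 5.17886410e+02  2.48357601e+01 -1.92850768e-01] 0.9024093747138977
scene bay [ 6.78314347e+02  4.41692912e+01 -1.16928006e-02] 0.7140318155288696
[-0.65384315 -3.14293969  3.17201863]
after [ 5.33094317e+02  1.02296312e+02 -2.08979439e-01] 0.9401998519897461 expected [ 5.34720274e+02  1.02875670e+02 -2.08000000e-01] 9.825 [-0.4856805  -0.13359463  0.40503765]
wrist [ 5.34554828e+02  1.02498439e+02 -2.07201201e-01] 0.9577368497848511
```

The push went as predicted, and the wrist fit is within 0.5 mm. Push 2 pivots the −y end forward to about +0.5 rad, and push 3 is a square push on the outer face.

```bash
python3 - <<'E'
from lib import *
b=np.array([678.5,44.5,-.004])
r=np.array([534.5,102.5,-.207]); piv=T(r,[(0,38)])[0]
def rot(r,a,piv):
    c,s=np.cos(a),np.sin(a); d=r[:2]-piv; return np.array([*(piv+[c*d[0]-s*d[1],s*d[0]+c*d[1]]),r[2]+a])
print(push(r,(-38,-80),[rot(r,a,piv) for a in np.linspace(0,.7,8)],xy1=(-24,-80)))
q=rot(r,.7,piv); f=grab_frame("wrist"); r,s=fit(f,"rail",q); print("pred",q,"got",r,s,"inbay",inbay(b,r),read_clock())
fs=grab_frame("scene"); print(fit(fs,"rail",r))
n=np.array([np.cos(r[2]),np.sin(r[2])]); print("post dist",n@(T(b,[(-72,-72)])[0]-r[:2]), "minus end",T(r,[(-13,-100),(13,-100)]))
cv2.imwrite("pics/w3.png",f["pixels"])
E
```

```text
[ 0.01874795 -0.04020234 -0.22697776]
pred [5.60294234e+02 1.06213925e+02 4.93000000e-01] got [5.64351839e+02 1.07114364e+02 4.41077342e-01] 0.854587733745575 inbay [-114.39770464   62.15727134    0.44507734] 14.625
(array([5.63627314e+02, 1.06112287e+02, 4.47685240e-01]), np.float64(0.9475655555725098))
post dist -19.491211134386994 minus end [[595.28743406  11.13525681]
 [618.79903272  22.23501936]]
```

```bash
python3 - <<'E'
from lib import *
b=np.array([678.5,44.5,-.004])
r=np.array([564.2,106.8,.444])
q=r.copy(); q[:2]=T(r,[(30,0)])[0]
print(push(r,(-38,0),[r,q],xy1=(-24,0)))
f=grab_frame("wrist"); r,s=fit(f,"rail",q); print("pred",q,"got",r,s,"inbay",inbay(b,r),read_clock())
fs=grab_frame("scene"); r2,s2=fit(fs,"rail",q); print(r2,s2)
r=(r+r2)/2
n=np.array([np.cos(r[2]),np.sin(r[2])]); print("post dist",n@(T(b,[(-72,-72)])[0]-r[:2]))
gap=inbay(b,[*T(r,[(13,-100)])[0],0])[0]; L=min(75,(-gap-6)/np.sin(r[2]-b[2])); print("front corner x",gap,"L",L)
q=r.copy(); q[:2]=T(r,[(0,-L)])[0]
print(push(r,(0,130),[q],xy1=(0,114.5)))
f=grab_frame("wrist"); r,s=fit(f,"rail",q); print("pred",q,"got",r,s,"inbay",inbay(b,r),read_clock())
fs=grab_frame("scene"); print(fit(fs,"rail",q)); cv2.imwrite("pics/s3.png",cv2.resize(fs["pixels"][190:310,180:380],None,fx=3,fy=3))
E
```

```text
[ 0.61223795 -0.02678414  0.19369692]
pred [5.91291220e+02 1.19686652e+02 4.44000000e-01] got [5.92422143e+02 1.20216582e+02 4.36770390e-01] 0.8435925245285034 inbay [-86.38003439  75.37166575   0.44077039] 17.6917
[5.91291220e+02 1.19686652e+02 4.44000000e-01] 0.0
post dist -49.74766576041077
front corner x -32.216767409105934 L 60.98300171169896
[0.69259249 2.93733029 1.30267212]
pred [6.17852999e+02 6.47871541e+01 4.40385195e-01] got [6.18228331e+02 6.55906965e+01 4.47184051e-01] 0.960375964641571 inbay [-60.35554969  20.84944173   0.45118405] 21.3333
(array([6.16747529e+02, 6.50137260e+01, 4.48143562e-01]), np.float64(0.8805022835731506))
```

View pics/s3.png

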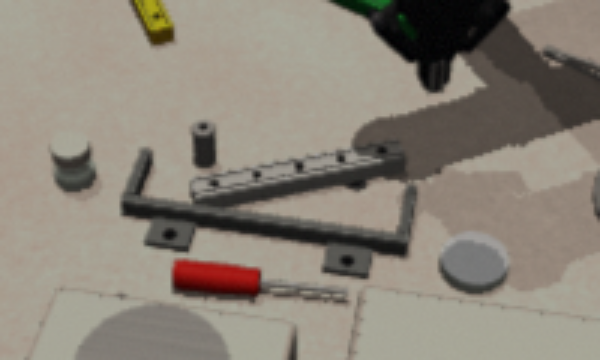

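The rail's −y end is now behind the post, at crop pixel (195, 190) against the post at (205, 145). The +y end is still outside, at (400, 160). Next I'll pivot it part way, slide it axially, pivot it parallel and press it home.

```bash
cat >> lib.py <<'E'
def rot(r,a,piv):
    c,s=np.cos(a),np.sin(a); d=r[:2]-piv; return np.array([*(piv+[c*d[0]-s*d[1],s*d[0]+c*d[1]]),r[2]+a])
def look(q,b):
    r,s=fit(grab_frame("wrist"),"rail",q); r2,s2=fit(grab_frame("scene"),"rail",q)
    print("inbay pred",inbay(b,q).round(3),"wrist",inbay(b,r).round(3),round(s,2),"scene",inbay(b,r2).round(3),round(s2,2),read_clock()); return r if s>.8 else r2
E
python3 - <<'E'
from lib import *
b=np.array([678.5,44.5,-.004])
r=np.array([617.8,65.4,.447]); piv=T(r,[(0,-38)])[0]
P=[rot(r,a,piv) for a in np.linspace(0,-.15,3)]
print(push(r,(-38,80),P,xy1=(-24,80)))
r=look(P[-1],b); 
gap=inbay(b,[*T(r,[(13,-100)])[0],0])[0]; L=min(inbay(b,r)[1]+8,(-gap-3)/np.sin(r[2]-b[2])); print("corner",gap,"L",L)
if 5<L<50 and .2<r[2]<.4:
    q=r.copy(); q[:2]=T(r,[(0,-L)])[0]
    print(push(r,(0,130),[q],xy1=(0,114.5)))
    r=look(q,b); print(r)
E
```

```text
[-0.5025269   0.50854097  0.26017887]
inbay pred [-55.486  22.748   0.301] wrist [-54.819  23.623   0.316] 0.86 scene [-54.762  23.008   0.323] 0.9 24.3833
corner -11.429081248022602 L 27.16305280569475
[-1.65237699  0.43396876 -0.34900545]
inbay pred [-46.39   -2.2     0.316] wrist [-45.791  -1.883   0.309] 0.97 scene [-47.491  -0.752   0.33 ] 0.85 27.2167
[6.32701708e+02 4.28000037e+01 3.05468455e-01]
```

```bash
python3 - <<'E'
from lib import *
b=np.array([678.5,44.5,-.004])
r=np.array([632.5,43.,.307]); piv=T(r,[(0,-38)])[0]
P=[rot(r,a,piv) for a in np.linspace(0,-.311,5)]
print(push(r,(-38,80),P,xy1=(-24,80)))
r=look(P[-1],b); x=inbay(b,r)
if abs(x[2])<.15:
    # square centre push, yaw of the bay, in small steps with the force watched
    at=lambda X:np.array([*T(b,[(X,x[1])])[0],b[2]])
    go(r,(-40,0),110,300); go(r,(-40,0),25)
    X=x[0]-4
    while X<-10.5:
        X=X+(4 if X<-20 else 1.5); go(at(X),(-24,0),25,50); F=read_force()
        if F[0]<-8 or abs(F[0])>12: break
    print("stop",X,F); go(at(X),(-36,0),25,100); go(at(X),(-36,0),110,300)
    q=at(-13); r=look(q,b); print(r)
cv2.imwrite("pics/w5.png",grab_frame("wrist")["pixels"])
E
```

```text
[ 0.23465453 -0.42198611  0.5963856 ]
inbay pred [-34.365   0.139  -0.   ] wrist [-3.2413e+01  1.4900e-01  2.8000e-02] 0.86 scene [-32.193  -0.149   0.04 ] 0.87 30.8
stop -10.41280451693131 [-8.23744146  1.54820429  5.75096395]
inbay pred [-13.      0.149   0.   ] wrist [-1.3189e+01  2.8000e-02 -4.0000e-03] 0.87 scene [-23.377  -1.016   0.026] 0.51 35.3
[ 6.65311477e+02  4.45812086e+01 -8.32656210e-03]
```

View pics/w5.png

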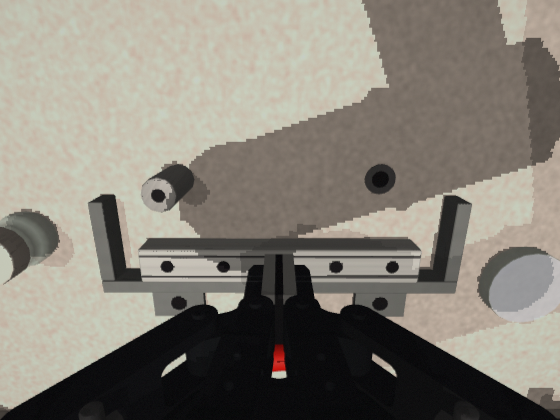

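The rail, (140–420, 238–285), lies flush along the fence between the end walls. It is centred and behind the post at (165, 188). The force rose to 8 N on contact, which confirms it is seated, so I'm handing it in.

```bash
python3 -c "
from station import *
print(read_ee_pos(),read_clock()); print(sign_off())"
```

```text
[631.61091747  44.59881905 108.59375816] 35.35
the job is handed in; nothing more can be done
None
```

The small bare rail now lies flush along the back fence, centred behind the post: x ≈ −13 mm, y ≈ 0 mm and parallel to within 0.01 rad by the wrist camera, though the scene camera's last fit was poor and disagreed. It was slid in by pushes alone, and the job was handed in at 35 s.

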